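# Hold a clock movement at the top of its cam lift

## Robot

A 6-joint arm with a two-finger parallel gripper is mounted at the origin on the work surface. World frame = base frame: x ahead of the robot, y to its left, z up, the work surface at z = 0. Lengths are in m, angles in rad, forces in N, time in s.
With the tool pointing down it reaches from about 0.375 to 0.925 m from the base axis. Payload 5.7 kg.
Tool frame: the origin (TCP) lies midway between the tips of the shut fingers; the grasp point (between the pads) lies 19 mm behind it (bot.pinch_z is the distance from the TCP to the grasp point, in m); z points along the fingers, x is the direction in which the jaws open and shut, and the axes are right-handed (so a half turn about z gives the same grasp; the last joint's range is limited). The gripper opens to 85 mm and grips with 20 to 120 N. Pads are 22 mm wide; open, the fingers measure 114 mm over their backs; the gripper's body (76 mm by 85 mm) begins 54 mm behind the grasp point. The pads swing forward as they close: fully open they stand 13 mm farther back than shut.
Start: joints at [-0.115, 0.359, 1.51, -0, 1.272, -0.115], TCP at [0.6, -0, 0.21] pointing down, gripper open.
Joint ranges: [-2.97, 2.97], [-1.01, 2.36], [0.21, 2.38], [-0.96, 4.11], [0.2, 2.71], [-2.98, 2.98]. Speed limits (rad/s): [2.39, 2.39, 3.14, 3.14, 3.14, 3.14].

## Interface

Orientations are given as a 3x3 rotation matrix whose columns are the frame's x, y, z axes.
In Python, from workcell import bot gives the robot as it stands.
- The arm moves only by the shell command python3 -m crank 'ROWS' [OPENING] [FORCE]. ROWS is JSON, one flat list of numbers, 4 for each row, row after row: the shift along the tool's x, y, z in m, then the turn about the tool's z in degrees. A call has 1 to 20 rows; each row shifts and turns the commanded pose from where the row before left it, along the tool's axes as they then stand; what a row does not reach is not made up. A row lasts 1/10 s, in which the tool goes at most 50 mm and 8.59 degrees, less where a joint would pass 70% of its speed; a pose out of reach is approached as far as the arm can. A call with a gripper value outside its range is refused whole. OPENING is the opening, from -1 (shut) to 1 (fully open), set as the call begins (- or left out, the last holds). The fingers move at their own pace and stop on an object; FORCE is the grip in N (left out, the last holds). Time passes only in rows, so rows that do not move let the fingers close. It gives the time, the measured TCP pose, the force and the opening at its end, in the units of the state.
- bot.state(): the state, without advancing time (a new reading comes with each control period).
- bot.camera(name): name is "scene" or "side" or "wrist"; returns the picture (420x560x3 uint8, red, green, blue); there is no depth.
- bot.camera_info(name): a dict with "fx", "fy", "cx", "cy" (pixels), "extrinsics" (4x4, takes a point from world to camera coordinates). Camera axes: x right, y up, looking along -z (the intrinsics and any distortion apply to the point x, -y, -z); pixel columns grow to the right and rows downward; lengths in m; the calibration is good to about 2 mm. A picture is of the moment at which its call begins: read the wrist's pose just before it. camera_info takes no time and is no camera call; for the wrist camera it gives the pose at the moment of the call.
- bot.sign_off(): hands the job in, once; it reports no verdict.
Trained networks look in the newest picture that a camera, given by its name, has taken for a name from the list of things; names that differ only in an ending like _2 or _b are one class to them, and where a whole thing is asked for, a point or a joint stands for the part that bears it (a point fixed in the world has none). Each returns a list of dicts, best first, with "score" (0 to 1); they miss things now and then, are a little off and sometimes report something else, mostly with a low value. They report only what shows in the picture. A call takes as long as a camera call.
- bot.look_for(label, camera): "point" ([x, y, z] in m, in world coordinates, good to about 4 mm: the middle of the surface that is visible of it).
- bot.outline_of(label, camera): "region" (420x560 bool, what is visible of it).
The state is a dict: "t": time; "joint_positions": joint angles; "qd": joint speeds; "tau": joint torques, N m; "position": TCP position; "orientation": TCP orientation; "contact_force": force on the tool from outside, world axes, zero at the start; "torque": the same for the moment, N m; "gripper_width": opening from 0.0 (shut) to 1.0 (fully open).
Only numpy, scipy, OpenCV 4.12 (cv2) and the standard library are available. Lean on these libraries where they do the work, as an engineer would, in place of code of your own. Each camera call takes 0.05 s, during which the arm holds its last target.

## Task

Turn the black handle of the clock test stand anticlockwise from its locked detent right over into its free detent, then take the red upright grip and swing the cam lever round until it points along the brass index line, where the lift table with the clock movement stands at its highest. The lever springs back when let go and the table sinks again if it goes past, so finish while still holding the red grip steady there. Keep off the lift table and the clock movement, and do not disturb the other things on the bench.

Things in the scene. Friction and masses are not known exactly. Their poses are not given: they have to be found in the camera images.
- stand: Test stand, fixed to the bench: grey base plate 260 (along its x) x 320 mm, 16 mm thick. Origin on the underside, on the upright cam axis (plate centre is 40 mm from it towards -x); z up. Its own -x axis is the direction of the brass index line. Place and turn vary.
- cam_axis (a point): Point on the upright (z) axis about which the cam lever turns, 75 mm above the bench; axes as the stand's.
- index_mark (a point): Brass index line inlaid in the base plate, radial along the stand's -x; this point is on it, on the plate's top (16 mm above the bench), 130 mm from the cam axis, straight below the red grip when the lever is at its highest lift.
- lever_grip (a point): Centre of the red upright cylindrical grip on the end of the steel cam lever, 22 mm diameter, 48 mm tall (54 to 102 mm above the bench), 130 mm from the cam axis; its x axis points along the lever, outward from the cam axis. The grip is rigid with the lever; the lever arm (16 mm wide, top 46 mm above the bench) is level, and swings in a horizontal plane. A shorter tail of the lever sticks out 100 mm on the opposite side.
- cam_lever (a joint): Angle of the cam lever, rad, anticlockwise seen from above: 0 = rest stop, 1.6 = highest lift (lever over the index line), 2.4 = far stop where the table has sunk by 5 mm again. A spring drives it back to 0: about 2 N at the grip near rest, 4 N at the highest lift, up to 6 N between with the weight of the table. With the lock on it stops dead at about 0.1 to 0.15 (the tail meets the lock's eccentric).
- lift_table (a joint): Height of the lift table above its rest, m: 0 at rest, about 0.018 at the highest lift; it rests on the lever's tilted cam disc.
- movement_top (a point): Centre of the top of the brass clock movement (52 x 64 mm, 62 mm tall) screwed to the square aluminium lift table (90 x 90 x 8 mm) over the cam axis, its underside 95 mm above the bench at rest; 165 mm above the bench at rest, about 183 mm at the highest lift. Not to be touched.
- lock_grip (a point): Middle of the black bar grip of the rotary lock handle: bar 48 mm long (along this point's x axis), 14 mm thick (along y), 34 mm tall (54 to 88 mm above the bench), turning about the upright axis through this point, which is 73 mm above the bench and 120 mm from the cam axis.
- lock_handle (a joint): Angle of the lock handle, rad, anticlockwise seen from above: 0 = locked (bar points at the cam axis), 1.57 (quarter turn) = free, both end stops with spring detents that pull in the last part of the turn; past the middle (0.8) it wants to go on to free. Needs about 0.12 N m.
- dome: Clear glass dome, 90 mm diameter, 100 mm tall, loose; origin at the centre of its underside. Bystander.
- tool_pot: Dark wooden pot with tool ends, 68 mm diameter, 98 mm tall, loose; origin at the centre of its underside. Bystander.
- spring_barrel: Toothed brass barrel lying flat, 65 mm diameter, 20 mm tall, loose; origin at the centre of its underside. Bystander.
- parts_tray: Pale wooden parts tray, 100 x 80 x 22 mm, loose; origin at the centre of its underside. Bystander.

How it is judged:
By the outcome, as a careful person would: the job done as asked, in the order asked, and still so for the second after the job is handed in, while the arm keeps its last pose, push and grip.
It also fails if it takes over 51 s, if anything falls off the work surface, if the arm or the gripper's body presses on something with over 40 N, if the wrist force passes 120 N, or if a joint passes its speed limit or range.

## Working session

There is one attempt and no reset: what is moved stays moved. The work goes in short steps, Python scripts to look and compute and a shell command to move; the robot and the scene stay as the last step left them, time stands still between calls to the robot, and variables do not carry over. Pictures are saved under pics/ and viewed, and the job is handed in when it is done.

```bash
mkdir -p pics; ls; python3 - <<'E'
from workcell import bot
import cv2
s=bot.state();print(s['t'],s['position'],s['orientation'],s['gripper_width'])
for c in ['scene','side','wrist']:
    im=bot.camera(c);cv2.imwrite(f'pics/{c}0.png',im[:,:,::-1])
    for l in ['lever_grip','lock_grip','movement_top','stand','dome','tool_pot','spring_barrel','parts_tray']:
        try:
            r=bot.look_for(l,c)[:1]
            print(c,l,[(round(d['score'],2),[round(float(v),4) for v in d['point']]) for d in r])
        except Exception as e: print(c,l,e)
print(bot.state()['t'])
E
```

```text
pics
0.0 [5.99273621e-01 6.94853569e-05 2.08734922e-01] [[ 9.99998263e-01  5.49686632e-05 -1.86279337e-03]
 [ 5.53001143e-05 -9.99999983e-01  1.77881266e-04]
 [-1.86278356e-03 -1.77983970e-04 -9.99998249e-01]] 0.9970265171740276
scene lever_grip [(0.87, [0.5758, 0.1204, 0.0482])]
scene lock_grip []
scene movement_top [(0.66, [0.5912, 0.0935, 0.1306])]
scene stand [(0.59, [0.5831, 0.1077, 0.0154])]
scene dome [(0.74, [0.7397, 0.1866, 0.0601])]
scene tool_pot []
scene spring_barrel [(0.93, [0.4808, 0.3077, 0.0125])]
scene parts_tray [(0.7, [0.6185, -0.1732, 0.0105])]
side lever_grip [(0.74, [0.5524, 0.0701, 0.0573])]
side lock_grip [(0.85, [0.6291, -0.0213, 0.0606])]
side movement_top [(0.66, [0.5558, 0.074, 0.1257])]
side stand [(0.63, [0.5344, 0.0537, 0.0205])]
side dome [(0.81, [0.7108, 0.1346, 0.0575])]
side tool_pot [(0.82, [0.7385, 0.0325, 0.0545])]
side spring_barrel [(0.65, [0.4713, 0.2938, 0.013])]
side parts_tray [(0.56, [0.61, -0.1695, 0.0061])]
wrist lever_grip [(0.59, [0.5638, 0.1436, 0.0472])]
wrist lock_grip [(0.91, [0.6344, -0.0101, 0.0838])]
wrist movement_top [(0.95, [0.58, 0.09, 0.1084])]
wrist stand [(0.9, [0.5457, 0.077, 0.0149])]
wrist dome [(0.74, [0.7102, 0.1485, 0.0692])]
wrist tool_pot [(0.81, [0.7367, 0.055, 0.0608])]
wrist spring_barrel []
wrist parts_tray [(0.97, [0.6123, -0.1691, 0.0045])]
1.35
```

View pics/scene0.png

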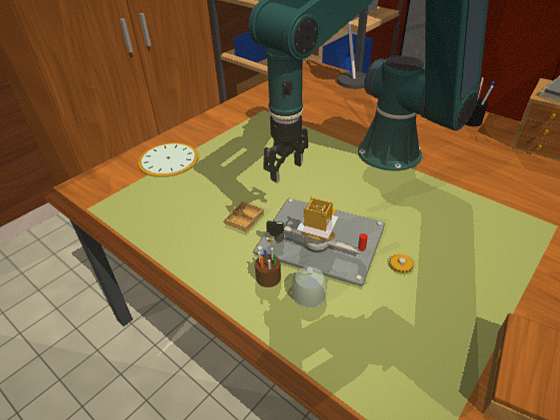

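View pics/side0.png

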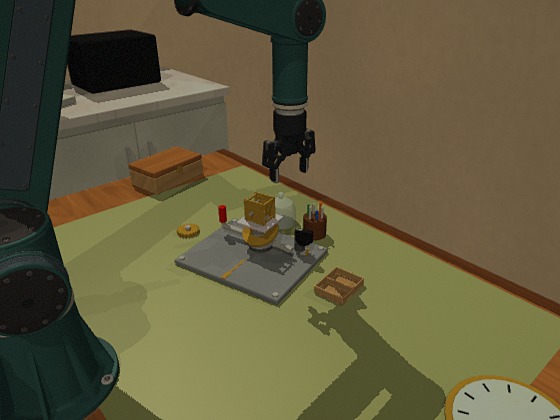

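View pics/wrist0.png

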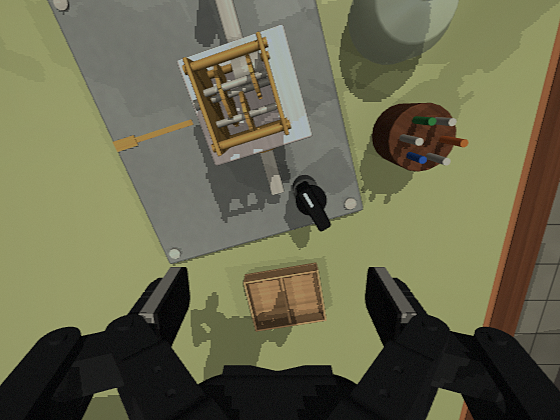

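The scene view shows the red grip at (363,242). The wrist view shows the lock handle at (312,203), the index line from (120,145) to (190,122), and plate corners near (168,262) and (363,210). Next I'll measure the stand pose from the plate geometry.

```bash
cat > h.py <<'E'
import numpy as np,cv2
from workcell import bot
def ray(c,uv,info):
    T=np.array(info['extrinsics']);R=T[:3,:3];t=T[:3,3]
    d=np.array([(uv[0]-info['cx'])/info['fx'],-(uv[1]-info['cy'])/info['fy'],-1.])
    return -R.T@t, R.T@d
def onz(uv,z,info):
    o,d=ray(None,uv,info);return o+d*(z-o[2])/d[2]
def proj(p,info):
    T=np.array(info['extrinsics']);q=T[:3,:3]@np.asarray(p)+T[:3,3]
    return np.array([info['cx']+info['fx']*q[0]/-q[2],info['cy']+info['fy']*(-q[1])/-q[2]])
E
python3 - <<'E'
from h import *
import json
i=bot.camera_info('wrist');print({k:(np.round(v,4).tolist()) for k,v in i.items()})
for n,uv,z in [('cornA',(169,263),.016),('cornB',(363,210),.016),('brass out',(114,146),.016),('brass in',(190,123),.016),('boltTL',(61,4),.018),('boltA',(174,253),.018),('boltB',(350,204),.018),('lockend',(322,220),.088),('lock end2',(303,188),.088),('tray',(285,297),.022)]:
    print(n,onz(uv,z,i).round(4))
im=cv2.imread('pics/wrist0.png')
cv2.imwrite('pics/w0z.png',cv2.resize(im[0:280,40:400],None,fx=2.1,fy=2.1,interpolation=cv2.INTER_CUBIC))
E
```

```text
{'fx': 307.1898, 'fy': 307.1898, 'cx': 277.0852, 'cy': 208.5012, 'extrinsics': [[1.0, 0.0002, -0.0017, -0.5981], [-0.0007, 0.9498, -0.3129, 0.0412], [0.0015, 0.3129, 0.9498, -0.3828], [0.0, 0.0, 0.0, 1.0]]}
cornA [ 0.4567 -0.1129  0.016 ]
cornB [ 0.7041 -0.0395  0.016 ]
brass out [0.4097 0.0382 0.016 ]
brass in [0.4998 0.0639 0.016 ]
boltTL [0.3808 0.1794 0.018 ]
boltA [ 0.4655 -0.0974  0.018 ]
boltB [ 0.687  -0.0312  0.018 ]
lockend [ 0.6431 -0.026   0.088 ]
lock end2 [0.6233 0.0069 0.088 ]
tray [ 0.6088 -0.1604  0.022 ]
```

View pics/w0z.png

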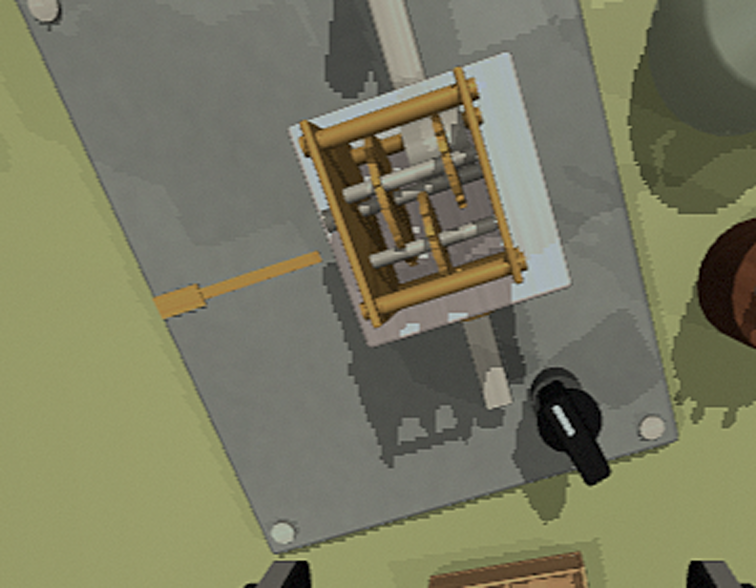

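Corner spacing measures 258 mm against the 260 mm given. That puts stand yaw at about 16.3° and the cam axis at about (0.5735, 0.088). I'll move above the lock handle with the jaws turned to it and look again.

```bash
python3 -m crank '[0.018,0.006,0,0, 0.017,0.006,0,0, 0,0,0,-8, 0,0,0,-8, 0,0,0,-8, 0,0,0,-8, 0,0,0,0, 0,0,0,0]' 0.2 60
python3 - <<'E'
from h import *
s=bot.state();print(s['t'],s['position'],s['orientation'][:,0],s['contact_force'])
i=bot.camera_info('wrist');im=bot.camera('wrist');cv2.imwrite('pics/w1.png',im[:,:,::-1])
print([(d['score'],d['point']) for d in bot.look_for('lock_grip','wrist')[:1]])
r=bot.outline_of('lock_grip','wrist')
print(r[0]['score'],cv2.minAreaRect(np.argwhere(r[0]['region'])[:,::-1].astype(np.float32)))
m=r[0]['region'];v=im[:,:,::-1].copy();c,_=cv2.findContours(m.astype(np.uint8),0,1);cv2.drawContours(v,c,-1,(0,0,255),1)
# predicted bar outline at z=.088
for P,b in [((.6360,-.0138),None)]:
    a=np.array(P);cam=np.array([.5735,.088]);u=(cam-a)/np.linalg.norm(cam-a);n=np.array([-u[1],u[0]])
    print(np.linalg.norm(cam-a),u)
    for z in (.088,):
        q=[proj([*(a+sx*.024*u+sy*.007*n),z],i) for sx,sy in((1,1),(1,-1),(-1,-1),(-1,1))]
        cv2.polylines(v,[np.round(q).astype(int)],True,(0,255,0),1)
np.save('m1.npy',m)
x=int(np.argwhere(m)[:,1].mean());y=int(np.argwhere(m)[:,0].mean())
cv2.imwrite('pics/w1z.png',cv2.resize(v[max(0,y-75):y+75,max(0,x-100):x+100],None,fx=4,fy=4,interpolation=cv2.INTER_NEAREST));print(x,y)
E
```

```text
t: 2.15
position: [0.635, -0.012, 0.2095]
orientation: [[0.85, 0.527, -0.0], [0.527, -0.85, 0.0], [-0.0, -0.0, -1.0]]
contact_force: [-0.5, 0.2, 0.5]
gripper_width: 0.6
2.15 [ 0.63497095 -0.01198341  0.20954531] [ 8.50002728e-01  5.26778277e-01 -9.19034935e-05] [-0.51868564  0.1534239   0.47718179]
[(0.83, [0.6318, -0.0102, 0.0856])]
0.75 ((277.5, 192.0), (58.0, 31.0), 90.0)
0.11945497059561817 [-0.52320971  0.85220397]
277 190
```

View pics/w1.png

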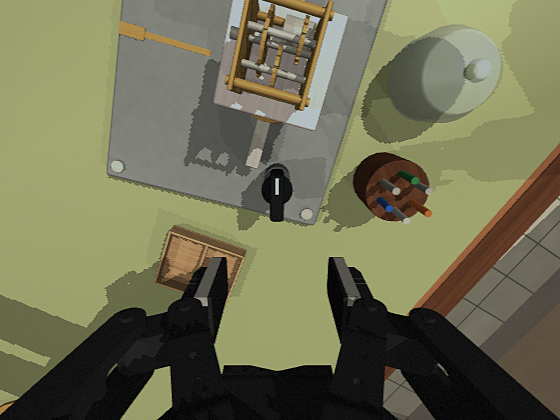

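View pics/w1z.png

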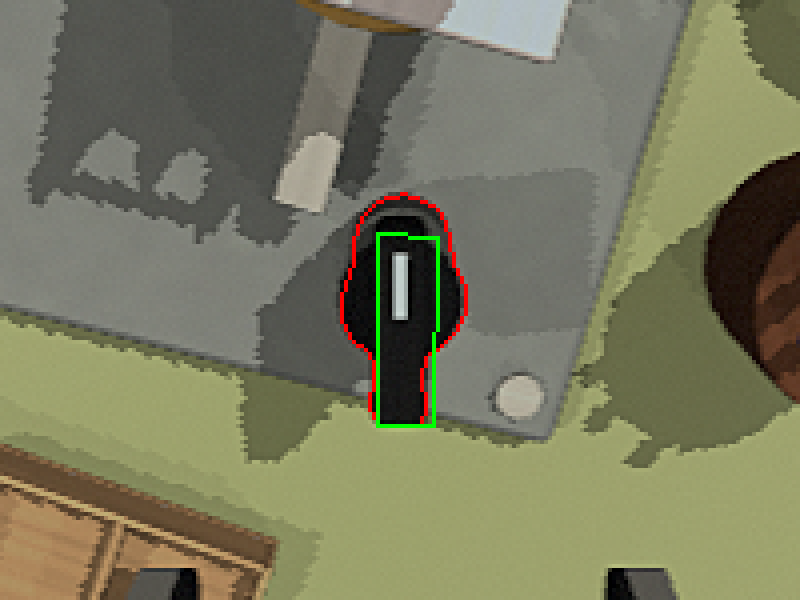

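The handle bar is vertical in the picture, so it lines up with the jaws. It sits about 1.5 mm left of the predicted outline. I'll lower onto it and grip.

```bash
python3 -m crank '[-0.0015,0.002,0.03,0, 0,0,0.03,0, 0,0,0.03,0, 0,0,0.03,0, 0,0,0.015,0, 0,0,0.012,0, 0,0,0,0]'
python3 -m crank '[0,0,0,0, 0,0,0,0, 0,0,0,0, 0,0,0,0, 0,0,0,0, 0,0,0,0]' -1 60
python3 - <<'E'
from h import *
im=bot.camera('wrist');cv2.imwrite('pics/w2.png',im[:,:,::-1])
im=bot.camera('side');cv2.imwrite('pics/s2.png',cv2.resize(im[150:330,150:390,::-1],None,fx=3,fy=3))
E
```

```text
t: 3.0
position: [0.634, -0.0144, 0.0615]
orientation: [[0.848, 0.53, -0.002], [0.53, -0.848, 0.0], [-0.002, -0.001, -1.0]]
contact_force: [-1.2, 0.7, 0.4]
gripper_width: 0.6
t: 3.6
position: [0.636, -0.0146, 0.0642]
orientation: [[0.848, 0.53, 0.003], [0.53, -0.848, -0.0], [0.002, 0.002, -1.0]]
contact_force: [-0.1, 0.3, 6.3]
gripper_width: 0.124
```

View pics/w2.png

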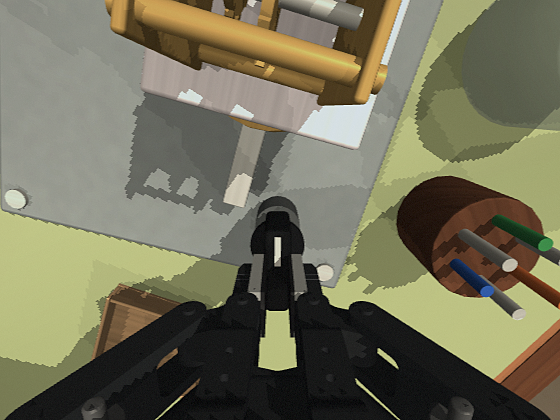

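View pics/s2.png

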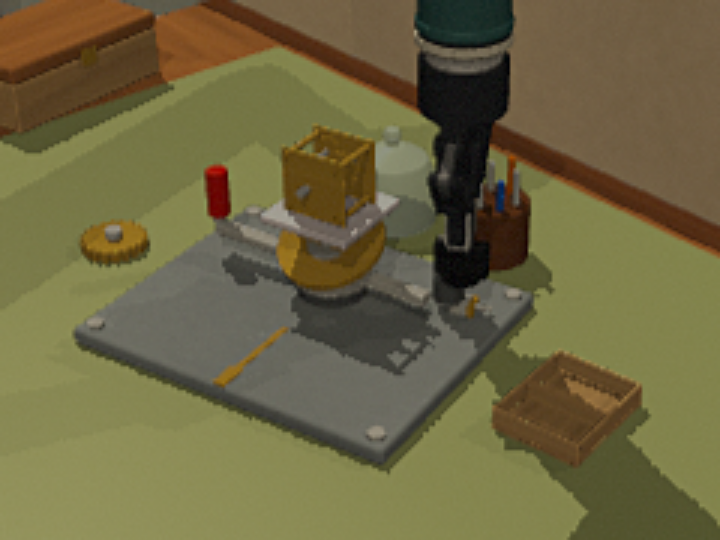

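The bar sits between the pads with about 6 N pushing up, so the fingertips are probably touching the collar. I'll raise slightly and turn anticlockwise.

```bash
python3 -m crank '[0,0,-0.003,0, 0,0,0,-5, 0,0,0,-5, 0,0,0,-5, 0,0,0,-5, 0,0,0,-5, 0,0,0,-5, 0,0,0,-5, 0,0,0,-5, 0,0,0,-5]'
python3 -m crank '[0,0,0,-5, 0,0,0,-5, 0,0,0,-5, 0,0,0,-5, 0,0,0,-5, 0,0,0,-5, 0,0,0,-5, 0,0,0,-5, 0,0,0,-5, 0,0,0,-3, 0,0,0,0, 0,0,0,0]'
python3 - <<'E'
from h import *
s=bot.state();print(s['torque'],s['contact_force'],s['joint_positions'])
im=bot.camera('wrist');cv2.imwrite('pics/w3.png',im[:,:,::-1])
E
```

```text
t: 4.7
position: [0.6351, -0.0152, 0.0645]
orientation: [[0.221, 0.975, 0.0], [0.975, -0.221, -0.001], [-0.001, 0.0, -1.0]]
contact_force: [3.0, -3.0, -10.2]
gripper_width: 0.121
t: 5.9
position: [0.6352, -0.0161, 0.0645]
orientation: [[-0.573, 0.82, 0.0], [0.82, 0.573, -0.002], [-0.002, -0.001, -1.0]]
contact_force: [4.3, -5.8, -12.0]
gripper_width: 0.121
[-0.99322578 -0.69006278 -0.43319746] [  4.33594485  -5.81598766 -11.9892458 ] [-1.32813733e-01  5.58898987e-01  1.57291270e+00 -2.25966444e-03
  1.00913379e+00 -2.31249934e+00]
```

View pics/w3.png

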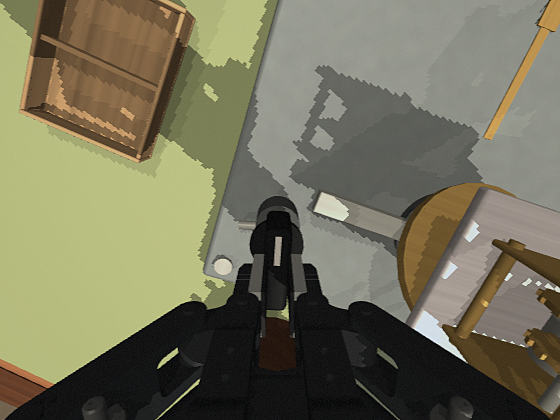

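The tool turned 93° and now presses against the end stop. I'll release, rise and check the handle.

```bash
python3 -m crank '[0,0,0,1.5, 0,0,0,1.5, 0,0,0,0, 0,0,0,0, 0,0,0,0, 0,0,-0.01,0, 0,0,-0.03,0, 0,0,-0.04,0, 0,0,-0.04,0, 0,0,-0.04,0, 0,0,0,0]' 0.1
python3 - <<'E'
from h import *
i=bot.camera_info('wrist');im=bot.camera('wrist');v=im[:,:,::-1].copy()
a=np.array([.6347,-.0146]);cam=np.array([.5735,.088]);n=(cam-a)/np.linalg.norm(cam-a);u=np.array([-n[1],n[0]])
q=[proj([*(a+sx*.024*u+sy*.007*n),.088],i) for sx,sy in((1,1),(1,-1),(-1,-1),(-1,1))]
cv2.polylines(v,[np.round(q).astype(int)],True,(0,255,0),1)
cv2.imwrite('pics/w4.png',v)
im=bot.camera('side');cv2.imwrite('pics/s4.png',cv2.resize(im[150:330,150:390,::-1],None,fx=3,fy=3))
for c in ['wrist','side','scene']:
    if c=='scene':bot.camera(c)
    print(c,[(d['score'],d['point']) for d in bot.look_for('lever_grip',c)[:1]])
E
```

```text
t: 7.05
position: [0.639, -0.0149, 0.2333]
orientation: [[-0.53, 0.848, 0.012], [0.848, 0.53, -0.002], [-0.008, 0.01, -1.0]]
contact_force: [1.0, -0.1, -0.7]
gripper_width: 0.552
wrist [(0.71, [0.5547, 0.1677, 0.0637])]
side [(0.92, [0.5513, 0.072, 0.057])]
scene [(0.75, [0.5749, 0.1188, 0.0483])]
```

View pics/w4.png

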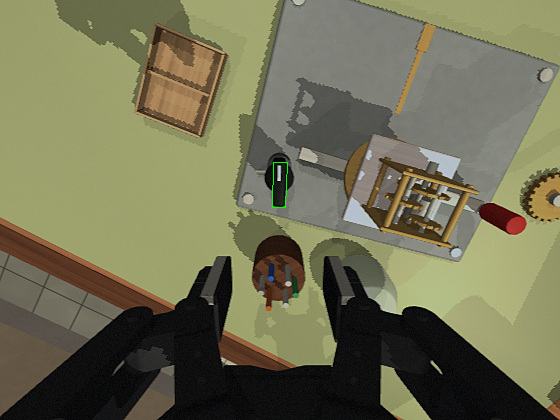

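View pics/s4.png

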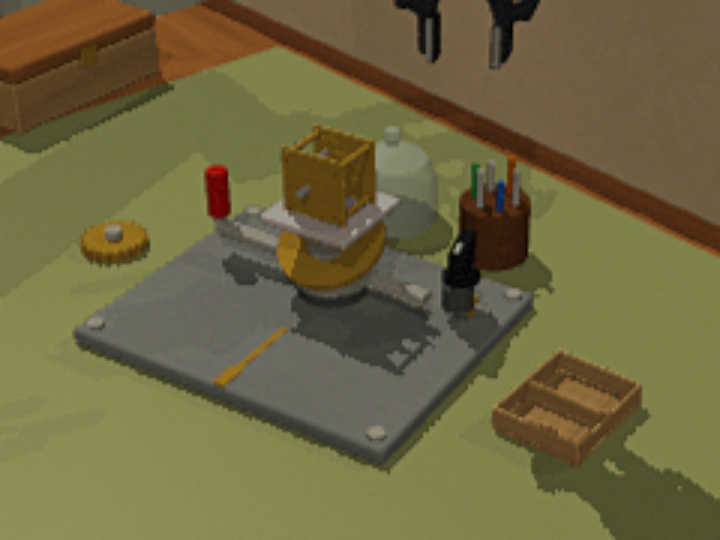

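The handle bar matches the predicted free-position outline, at (280,185). The bystanders have not moved, and the red grip top is near (515,226). I'll move above the red grip.

```bash
python3 -m crank '[0,0,-0.02,0, 0.041,0.0063,0,0, 0.041,0.0063,0,0, 0.041,0.0063,0,0, 0.041,0.0063,0,0, 0.041,0.0063,0,0, 0.041,0.0063,0,0, 0,0,0,8, 0,0,0,8, 0,0,0,8, 0,0,0,8, 0,0,0,8, 0,0,0,8, 0,0,0,8]'
python3 -m crank '[0,0,0,8, 0,0,0,8, 0,0,0,8, 0,0,0,8, 0,0,0,8, 0,0,0,8, 0,0,0,3.5, 0,0,0.04,0, 0,0,0,0, 0,0,0,0]'
python3 - <<'E'
from h import *
s=bot.state();print(s['position'],s['joint_positions'])
i=bot.camera_info('wrist');im=bot.camera('wrist');v=im[:,:,::-1].copy()
hsv=cv2.cvtColor(im,cv2.COLOR_RGB2HSV);m=((hsv[...,0]<6)|(hsv[...,0]>174))&(hsv[...,1]>180)&(hsv[...,2]>90)
p=np.argwhere(m);print(len(p),p.min(0),p.max(0))
cam=np.array([.5735,.088]);g=cam+.13*np.array([np.cos(np.radians(104.6)),np.sin(np.radians(104.6))]);print('g',g)
for z,col in((.102,(0,255,0)),(.054,(255,0,0))):
    q=[proj([g[0]+.011*np.cos(t),g[1]+.011*np.sin(t),z],i) for t in np.linspace(0,6.28,24)]
    cv2.polylines(v,[np.round(q).astype(int)],True,col,1)
cv2.imwrite('pics/w5.png',v)
c=proj([*g,.08],i).astype(int);y0=max(0,c[1]-75);x0=max(0,c[0]-100);print(x0,y0)
cv2.imwrite('pics/w5z.png',cv2.resize(v[y0:y0+150,x0:x0+200],None,fx=4,fy=4,interpolation=cv2.INTER_NEAREST))
E
```

```text
t: 8.75
position: [0.5356, 0.2139, 0.2441]
orientation: [[0.412, 0.911, -0.003], [0.911, -0.412, -0.001], [-0.002, -0.002, -1.0]]
contact_force: [0.2, -0.5, 0.1]
gripper_width: 0.55
t: 9.75
position: [0.5351, 0.2138, 0.2043]
orientation: [[0.968, 0.251, -0.004], [0.251, -0.968, -0.001], [-0.004, -0.0, -1.0]]
contact_force: [0.4, 0.5, 0.5]
gripper_width: 0.549
[0.53505455 0.2137648  0.20433205] [2.60188600e-01 3.32001844e-01 1.56572067e+00 5.38791056e-05
 1.24829004e+00 6.93843751e-03]
470 [181 271] [213 293]
g [0.54073098 0.21380219]
184 120
```

View pics/w5.png

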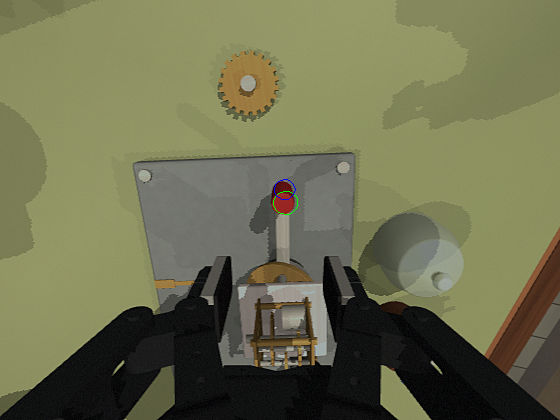

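View pics/w5z.png

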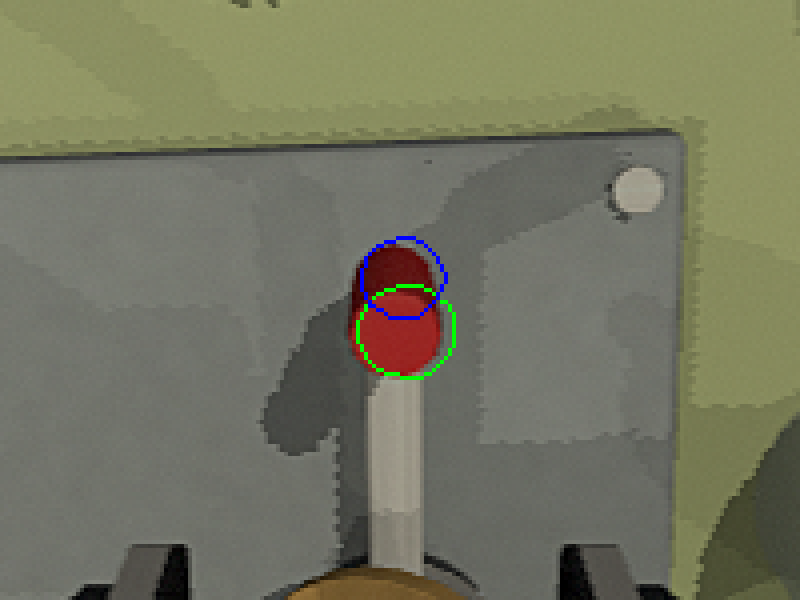

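The prediction holds to about 2.5 px. I'll refine with the plate corners in this view.

```bash
python3 - <<'E'
from h import *
i=bot.camera_info('wrist')
C=onz((353.5,154),.016,i)[:2];D=onz((135,162.5),.016,i)[:2];G=onz((184+395/4,120+334/4),.102,i)[:2]
A=np.array([.4567,-.1129]);B=np.array([.7041,-.0395])
W=np.array([A,B,C,D]);S=np.array([[-.17,-.16],[.09,-.16],[.09,.16],[-.17,.16]])
H=(S-S.mean(0)).T@(W-W.mean(0));psi=np.arctan2(H[0,1]-H[1,0],H[0,0]+H[1,1]);R=np.array([[np.cos(psi),-np.sin(psi)],[np.sin(psi),np.cos(psi)]])
cam=W.mean(0)-R@S.mean(0)
print('C',C,'D',D,'G',G,'psi',np.degrees(psi),'cam',cam,'res mm',((W-(S@R.T+cam))*1e3).round(1))
d=G-cam;print('r',np.hypot(*d),'ang',np.degrees(np.arctan2(d[1],d[0])),'target',cam-R[:,0]*.13)
s=bot.state();print('tool shift to G',s['orientation'].T@np.array([*(G-s['position'][:2]),0]))
E
```

```text
C [0.6119024  0.26487379] D [0.36942232 0.19181637] G [0.54035127 0.21232197] psi 16.50784908856205 cam [0.57388241 0.08743841] res mm [[ 0.3  1.4]
 [-1.5  0.9]
 [-2.8 -1.5]
 [ 4.  -0.7]]
r 0.12930677662012308 ang 105.02939980340201 target [0.44924091 0.05049934]
tool shift to G [ 3.52617217e-03  2.75239523e-03 -5.25654137e-06]
```

The fit is consistent: radius 129.3 mm, lever angle 105.0° (expected 104.8°), target grip about (0.449, 0.0505). I'll lower and grip.

```bash
python3 -m crank '[0.003,0.0025,0.03,0, 0,0,0.035,0, 0,0,0.035,0, 0,0,0.025,0, 0,0,0.013,0, 0,0,0,0]'
python3 -m crank '[0,0,0,0, 0,0,0,0, 0,0,0,0, 0,0,0,0, 0,0,0,0]' -1 80
python3 - <<'E'
from h import *
s=bot.state();print(s['t'],s['position'],s['orientation'][:2,0],s['contact_force'],s['torque'])
im=bot.camera('wrist');cv2.imwrite('pics/w6.png',im[:,:,::-1])
E
```

```text
t: 10.4
position: [0.5396, 0.2124, 0.0669]
orientation: [[0.968, 0.25, -0.002], [0.25, -0.968, -0.0], [-0.002, -0.0, -1.0]]
contact_force: [-1.2, -0.3, 0.6]
gripper_width: 0.551
t: 10.9
position: [0.54, 0.2126, 0.0697]
orientation: [[0.968, 0.251, 0.001], [0.251, -0.968, 0.0], [0.001, -0.0, -1.0]]
contact_force: [-3.4, -0.1, 6.8]
gripper_width: 0.214
10.9 [0.53999117 0.21258271 0.06971191] [0.96811265 0.25051398] [-3.44902768 -0.08136262  6.79166975] [-0.16004504  0.75225885 -0.0227289 ]
```

View pics/w6.png

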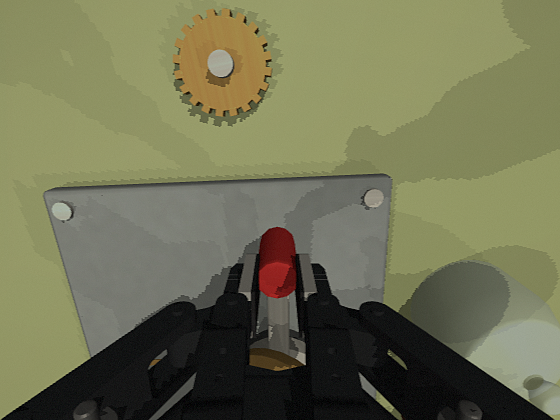

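The red grip at (277,262) is held between the pads. I'll swing it along the arc in 4° steps, starting with 40°.

```bash
python3 -m crank '[-0.00907,0.00032,0,-4, -0.00907,0.00032,0,-4, -0.00907,0.00032,0,-4, -0.00907,0.00032,0,-4, -0.00907,0.00032,0,-4, -0.00907,0.00032,0,-4, -0.00907,0.00032,0,-4, -0.00907,0.00032,0,-4, -0.00907,0.00032,0,-4, -0.00907,0.00032,0,-4, 0,0,0,0]'
python3 - <<'E'
from h import *
s=bot.state();d=s['position'][:2]-np.array([.5739,.0874]);print(np.hypot(*d),np.degrees(np.arctan2(d[1],d[0])),s['torque'],s['joint_positions'])
im=bot.camera('wrist');cv2.imwrite('pics/w7.png',im[:,:,::-1])
im=bot.camera('side');cv2.imwrite('pics/s7.png',cv2.resize(im[150:330,150:390,::-1],None,fx=3,fy=3))
E
```

```text
t: 12.05
position: [0.4681, 0.1624, 0.0697]
orientation: [[0.581, 0.814, 0.004], [0.814, -0.581, 0.001], [0.003, 0.002, -1.0]]
contact_force: [-0.2, 2.6, 6.8]
gripper_width: 0.214
0.1297024059680764 144.6723144030058 [ 0.36837865  0.30646885 -0.15686592] [ 1.93942674e-01  3.90998145e-01  1.88855031e+00  8.14627357e-04
  8.58091132e-01 -7.57664772e-01]
```

View pics/s7.png

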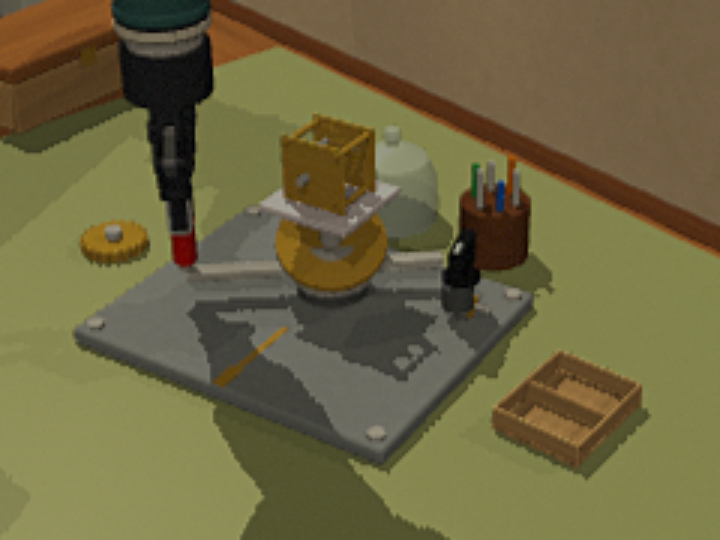

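View pics/w7.png

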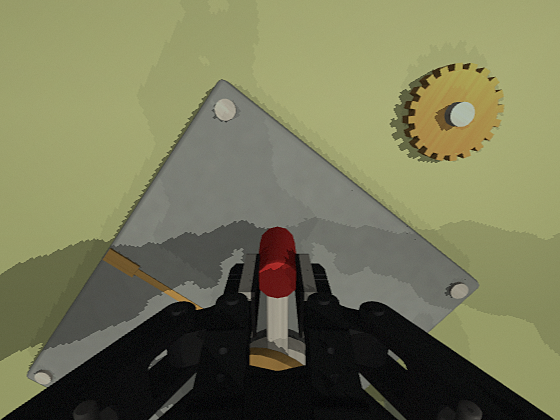

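The lever is moving past the lock, the table is rising, and side forces are small. I'll continue 48°.

```bash
python3 -m crank '[-0.00907,0.00032,0,-4, -0.00907,0.00032,0,-4, -0.00907,0.00032,0,-4, -0.00907,0.00032,0,-4, -0.00907,0.00032,0,-4, -0.00907,0.00032,0,-4, -0.00907,0.00032,0,-4, -0.00907,0.00032,0,-4, -0.00907,0.00032,0,-4, -0.00907,0.00032,0,-4, -0.00907,0.00032,0,-4, -0.00907,0.00032,0,-4, 0,0,0,0, 0,0,0,0]'
python3 - <<'E'
from h import *
s=bot.state();d=s['position'][:2]-np.array([.5739,.0874]);print(np.hypot(*d),np.degrees(np.arctan2(d[1],d[0])),np.degrees(np.arctan2(s['orientation'][1,0],s['orientation'][0,0])),s['torque'])
im=bot.camera('wrist');cv2.imwrite('pics/w8.png',im[:,:,::-1])
im=bot.camera('side');cv2.imwrite('pics/s8.png',cv2.resize(im[150:330,150:390,::-1],None,fx=3,fy=3))
E
```

```text
t: 13.55
position: [0.4469, 0.0583, 0.0696]
orientation: [[-0.214, 0.977, 0.002], [0.977, 0.214, 0.0], [-0.001, 0.002, -1.0]]
contact_force: [-3.9, 1.3, 13.3]
gripper_width: 0.211
0.13031103919461756 -167.09603193055435 102.37068141171817 [ 0.03957256  0.57183569 -0.28571686]
```

View pics/s8.png

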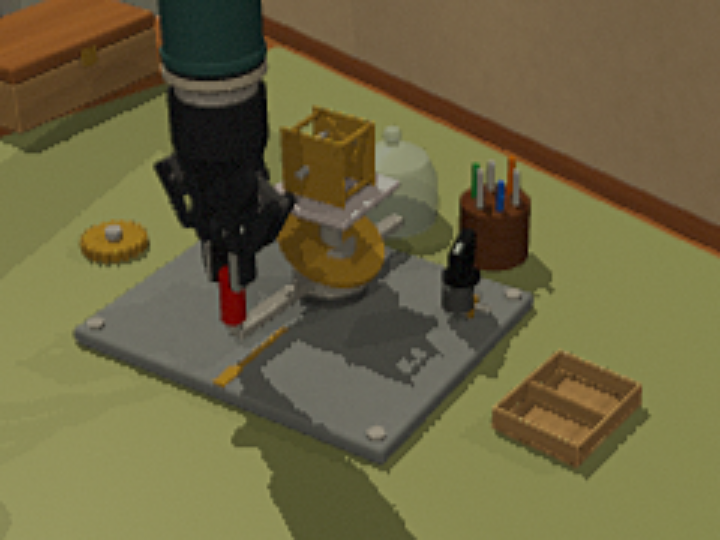

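View pics/w8.png

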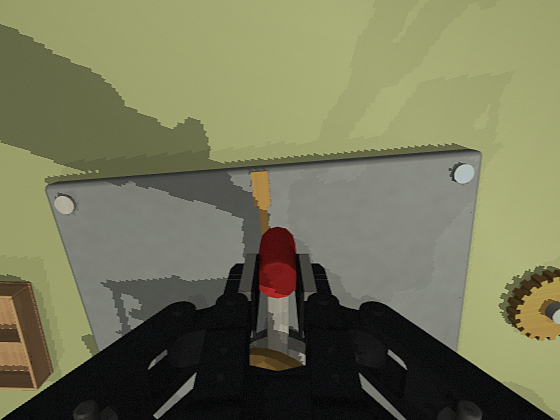

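The angle is 192.9° against a target of 196.5°. The brass line at (260,172)–(266,230) is still to the left, which agrees. I'll go the last 3.6°.

```bash
python3 -m crank '[-0.0041,0.0001,0,-1.8, -0.0041,0.0001,0,-1.8, 0,0,0,0, 0,0,0,0, 0,0,0,0]'
python3 - <<'E'
from h import *
s=bot.state();d=s['position'][:2]-np.array([.5739,.0874]);print(np.hypot(*d),np.degrees(np.arctan2(d[1],d[0]))+360,np.degrees(np.arctan2(s['orientation'][1,0],s['orientation'][0,0])),s['contact_force'])
i=bot.camera_info('wrist');im=bot.camera('wrist');cv2.imwrite('pics/w9.png',im[:,:,::-1])
hsv=cv2.cvtColor(im,cv2.COLOR_RGB2HSV)
m=(hsv[...,0]>12)&(hsv[...,0]<21)&(hsv[...,1]>120);m[250:]=0;m[:150]=0;m[:,:230]=0;m[:,330:]=0
p=np.argwhere(m);print(len(p))
rows=[(r,p[p[:,0]==r][:,1].mean(),len(p[p[:,0]==r])) for r in range(p[:,0].min(),p[:,0].max()+1) if (p[:,0]==r).any()]
W=np.array([onz((x,r),.016,i)[:2] for r,x,n in rows if n>3])
c=W.mean(0);_,_,V=np.linalg.svd(W-c);v=V[0]*np.sign(-V[0][0])
print(rows[::6]);print('line ang',np.degrees(np.arctan2(v[1],v[0]))%360,'c',c)
# direction from cam estimate to line points, and TCP perpendicular offset
for cam in ([.5739,.0874],):
    e=c-np.array(cam);print('ang cam->line',np.degrees(np.arctan2(e[1],e[0]))%360)
red=((hsv[...,0]<6)|(hsv[...,0]>174))&(hsv[...,1]>180)&(hsv[...,2]>60)
q=np.argwhere(red);print(q.min(0),q.max(0))
im=bot.camera('side');cv2.imwrite('pics/s9.png',cv2.resize(im[150:330,150:390,::-1],None,fx=3,fy=3))
E
```

```text
t: 14.15
position: [0.4489, 0.0506, 0.0696]
orientation: [[-0.275, 0.961, 0.002], [0.961, 0.275, -0.0], [-0.001, 0.002, -1.0]]
contact_force: [-2.7, 0.3, 13.5]
gripper_width: 0.214
0.13034158923161984 196.42006125805287 105.99004022048871 [-2.73765745  0.26474053 13.51730207]
707
[(170, np.float64(279.0), 3), (176, np.float64(273.5), 16), (182, np.float64(273.5), 16), (188, np.float64(273.5), 16), (194, np.float64(273.5), 16), (200, np.float64(273.5), 16), (206, np.float64(274.0), 7), (212, np.float64(274.0), 7), (218, np.float64(274.0), 7), (224, np.float64(274.5), 6)]
line ang 196.74246452441966 c [0.43296728 0.04418878]
ang cam->line 197.04600447758335
[227 259] [297 295]
```

View pics/w9.png

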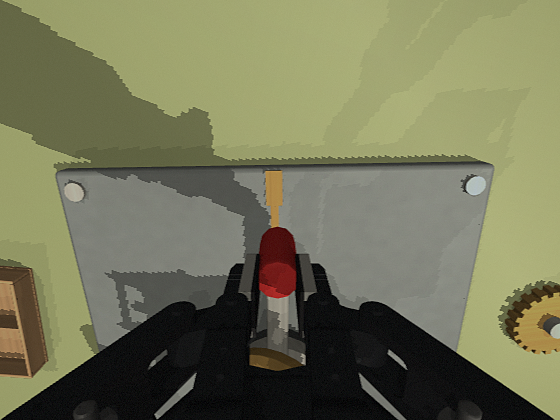

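View pics/s9.png

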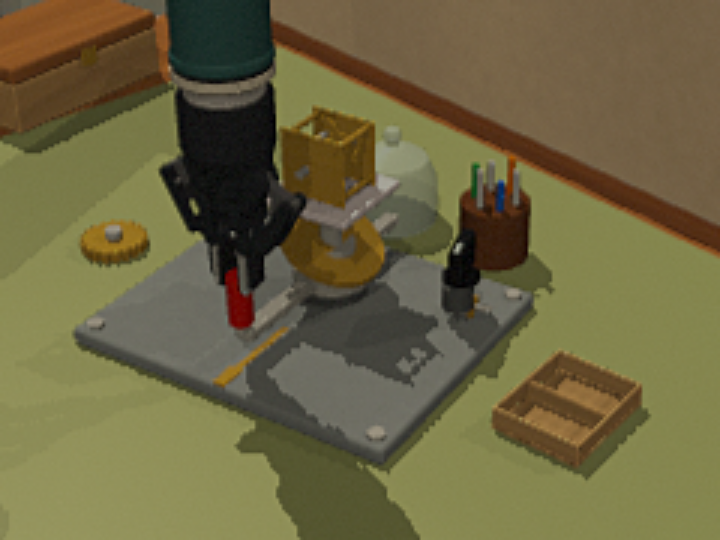

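Several estimates agree the lever is about 0.4–0.9° short of the brass line: the brass at column 274 against the grip at 277, line angles of 196.7–197.05° against 196.4°, and the rest angle plus 1.6 rad at 196.8°. I'll nudge by 0.6°.

```bash
python3 -m crank '[-0.0014,0,0,-0.6, 0,0,0,0, 0,0,0,0, 0,0,0,0, 0,0,0,0]'
python3 - <<'E'
from h import *
s=bot.state();d=s['position'][:2]-np.array([.5739,.0874]);print(np.hypot(*d),np.degrees(np.arctan2(d[1],d[0]))+360,np.degrees(np.arctan2(s['orientation'][1,0],s['orientation'][0,0])),s['contact_force'])
i=bot.camera_info('wrist');im=bot.camera('wrist')
hsv=cv2.cvtColor(im,cv2.COLOR_RGB2HSV)
m=(hsv[...,0]>12)&(hsv[...,0]<21)&(hsv[...,1]>120);m[225:]=0;m[:175]=0;m[:,:230]=0;m[:,330:]=0
p=np.argwhere(m);print('brass col',[p[p[:,0]==r][:,1].mean() for r in (180,195,210,220)])
im=bot.camera('scene');cv2.imwrite('pics/c10.png',cv2.resize(im[160:310,200:440,::-1],None,fx=3,fy=3))
E
```

```text
t: 14.75
position: [0.4492, 0.0495, 0.0696]
orientation: [[-0.285, 0.958, 0.002], [0.958, 0.285, 0.0], [-0.0, 0.002, -1.0]]
contact_force: [-3.3, 1.6, 13.9]
gripper_width: 0.216
0.13033800234214563 196.9211233739196 106.58734171168761 [-3.3369782   1.58543664 13.86109739]
brass col [np.float64(275.5), np.float64(275.5), np.float64(275.5), np.float64(276.0)]
```

View pics/c10.png

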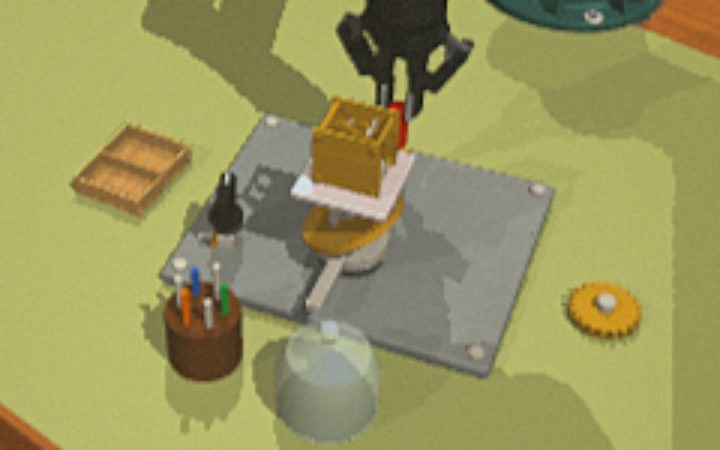

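The lever is on the brass line to within about 0.3°, the lock is still free, and the bystanders are in place. I'm holding steady and handing in.

```bash
python3 -c "
from workcell import bot
print(bot.sign_off())"
```

```text
the job is handed in; nothing more can be done
None
```

The job is handed in with the red grip still held on the brass index line. I gave the black handle a quarter turn anticlockwise to its free stop first, then swung the cam lever round. It took about 15 s of the 51 s allowed.

- **Lock handle:** after I let go, the bar matched the predicted free-position outline in the wrist picture. In the last overall picture it still looked free.
- **Lever on the line:** in the last checks the grip stood at 196.9° about the estimated cam axis. My separate estimates of the index line direction ranged from 196.5° to 197.05°. In the last wrist picture the brass line was still about 1 px to the side of the grip, which is roughly 0.3°.
- **Lift table:** the side pictures showed it rising during the swing. I did not measure its height, so "highest" rests on the lever angle.
- **Forces:** the readings I took stayed below about 15 N. At the end about 14 N was along the vertical, probably from gripping the red grip with the fingers swinging down as they closed, and it was steady.
- **Bench:** in the pictures the dome, pot, barrel and tray had not moved, and nothing touched the table or the clock movement.

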